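Dip the tea infuser in the mug on the cork coaster

ROBOT

A 6-joint arm with a two-finger parallel gripper is mounted at the origin on the work surface. World frame = base frame: x ahead of the robot, y to its left, z up, the work surface at z = 0. Lengths are in m, angles in rad, forces in N, time in s.
With the tool pointing down it reaches from about 0.35 to 0.775 m from the base axis. Payload 7.3 kg.
Tool frame: the origin (TCP) lies on the front face of the gripper's body, between the roots of the fingers; the fingertips stand ahead of it and the grasp point (between the pads) lies 47 mm ahead of it (finger_overhang is the z of the fingertips in the tool frame, in m); z points along the fingers, y is the line along which they close (so a half turn about z gives the same grasp; the last joint's range is limited). The gripper opens to 92 mm and grips with 3 to 60 N. Pads are 19 mm wide; open, the fingers measure 130 mm over their backs; the gripper's body (75 mm by 190 mm) begins 47 mm behind the grasp point.
Start: joints at [-1.397, 0.342, 1.524, -0, 1.275, -0.146], TCP at [0.165, -0.498, 0.292] pointing down, gripper open.
Joint ranges: [-2.53, 2.53], [-0.77, 2.02], [0.04, 2.7], [-1, 4.14], [0.28, 2.66], [-3.11, 3.11]. Speed limits (rad/s): [2.57, 2.57, 3.14, 3.14, 3.14, 3.14].

INTERFACE

Orientations are given as [roll, pitch, yaw] about the fixed x, y, z axes, in that order (R = Rz(yaw) Ry(pitch) Rx(roll)).
In Python, from cell import * gives the robot as it stands. The module is installed in compiled form; this text tells all that it offers.
- The arm moves only by the tool arm_command, never from a script. Its argument "series" is a list of rows, each an object of numbers: "x", "y", "z": the shift along the tool's x, y, z in mm; "rx", "ry", "rz": the turn, a rotation vector about the tool's x, y, z in degrees. A call has 1 to 20 rows; each row is the pose to reach, as a shift and turn from the pose commanded when the call began, along the tool's axes at that moment; what a row does not reach only later rows make up. A row lasts 1/10 s, in which the tool goes at most 50 mm and 8.59 degrees, less where a joint would pass 70% of its speed; a pose out of reach is approached as far as the arm can. A call with a gripper value outside its range is refused whole. "hand" is the finger opening in mm, from 0 to 91.8, set as the call begins (left out, the last holds). The fingers move at their own pace and stop on an object; "squeeze" is the grip in N (left out, the last holds). Time passes only in rows, so rows that repeat a pose let the fingers close. It gives the time, the measured TCP pose, the force, the opening and the grip force at its end, in the units of the state.
- observe(): the state, without advancing time (a new reading comes with each control period).
- read_camera(name): name is "scene" or "top" or "wrist"; returns a dict with "pixels" (480x640x3 uint8, blue, green, red), "K" (3x3 intrinsics, pixels), "rvec" (rotation vector, rad) and "tvec" (3), from world to camera coordinates, as OpenCV has them. Camera axes: x right, y down, z forward; pixel columns grow to the right and rows downward; lengths in m; the calibration is good to about 2 mm. A picture is of the moment at which its call begins. There is no depth.
- hand_in(): hands the job in; it is judged then, once.
Trained networks look in a picture, given as the dict that the camera call returned (one of the last four; its "shot" number tells which), for a name from the list of things; names that differ only in an ending like _2 or _b are one class to them, and where a whole thing is asked for, a point or a joint stands for the part that bears it (a point fixed in the world has none). Each returns a list of dicts, best first, with "confidence" (0 to 1); they miss things now and then, are a little off and sometimes report something else, mostly with a low value. They report only what shows in the picture. A call takes as long as a camera call.
- boxes_of(picture, query): "point" ([x, y, z] in m, in world coordinates, good to about 4 mm: the middle of the surface that is visible of it).
- trace(picture, query): "pixels" (480x640 bool, what is visible of it).
- mark_of(picture, query): "point" ([x, y, z] in m, in world coordinates, good to about 4 mm: a listed point, or the origin of a listed thing).
The state is a dict: "time": time; "qpos": joint angles; "qvel": joint speeds; "joint_efforts": joint torques, N m; "tool_pos": TCP position; "tool_rot": TCP orientation; "contact_force": force on the tool from outside, world axes, zero at the start; "torque": the same for the moment, N m; "opening": finger opening in m; "grip_force": force on a finger pad.
Only numpy, scipy, OpenCV 4.12 (cv2) and the standard library are available. Lean on these libraries where they do the work, as an engineer would, in place of code of your own. Each camera call takes 0.05 s, during which the arm holds its last target. There are 200 camera calls.

TASK

First clear the terracotta saucer: stand the glass salt shaker upright in the half-open organiser drawer. Then pick up the tea infuser by its handle, dip it into whichever mug is on the cork coaster until its ball is wholly below the rim, lift it out again and stand it upright in the emptied saucer. Set things down rather than dropping them, do not knock or shift the mugs, never dip into the other mug, and leave the drawer as far open as it is and everything else where it stands.

Things in the scene. Friction and masses are not known exactly. Their poses are not given: they have to be found in the camera images.
- infuser: tea infuser stick standing upright on its flat-footed ball, 160 mm tall, 140 g: perforated steel ball 46 mm across and 42 mm high (flat foot 34 mm across) at the bottom, thin stem 8 mm, dark wooden handle 18 mm in diameter from 90 to 160 mm above the foot. Round about its z axis. Origin: centre of the foot's underside, z up the handle
- shaker: glass salt shaker with steel cap, round, 42 mm in diameter (cap 43 mm), 88 mm tall, 150 g, standing in the terracotta saucer at the start. Origin: centre of its underside, z up
- saucer: fixed round terracotta plant saucer, 128 mm across the rim, 22 mm high, inner floor 6 mm above the sill and about 100 mm across. Origin: centre of its underside
- cork_coaster: fixed round cork coaster, light brown, 112 mm across, 6 mm thick, with one of the two mugs on it. Origin: centre of its underside
- slate_coaster: fixed round dark grey slate coaster, 112 mm across, 6 mm thick, with the other mug on it. Origin: centre of its underside
- mug_white: white mug, empty, loose, 330 g, outer diameter 88 mm, 92 mm high, inner diameter 80 mm, inner floor 5 mm above its underside, handle reaching 81 mm from the axis along its own +y. It stands on either coaster. Origin: centre of its underside, z up
- mug_blue: blue mug of the same size and form as the white one, standing on the other coaster. Origin: centre of its underside, z up
- drawer (a joint): how far the drawer is pulled out (m, 0 shut; starts about half open; slides with about 3 N of friction) of the fixed pale blue-green plastic organiser box, 200 mm deep, 190 mm wide, 115 mm high, whose front, where the drawer slides out, roughly faces the robot
- drawer_bay (a point): point on the drawer's inner floor (17 mm above the sill), midway between the side walls (160 mm apart, 65 mm high inside) and 45 mm behind the inside of its front (80 mm high); moves with the drawer. Axes as the organiser's: drawer slides out to -x, y across, z up. At least 50 mm of the drawer behind (+x) this point is open above; then the organiser's roof begins
- oil_bottle: tall green glass oil bottle, loose bystander among the task's things, 66 mm in diameter up to 140 mm, neck 29 mm, 250 mm tall. Origin: centre of its underside
- clothes_peg: wooden clothes peg lying flat, 74 mm long (its x), 11 mm wide, 13 mm high; bystander. Origin: centre of its underside
- tea_caddy: green round tea caddy, 80 mm in diameter, 130 mm tall; bystander. Origin: centre of its underside
- pepper_mill: dark wooden pepper mill, 54 mm in diameter, 178 mm tall; bystander. Origin: centre of its underside
- succulent: succulent in a terracotta pot, 90 mm in diameter, about 110 mm tall; bystander. Origin: centre of its underside
- teaspoon: steel teaspoon lying flat, 150 mm long; bystander. Origin: middle of its underside
- sugar_bowl: white bowl, 100 mm across, 55 mm high; bystander. Origin: centre of its underside

How it is judged:
On the way, in this order (a step that is already met when the one before it is completed fails the run):
1. the salt shaker stands upright on the open drawer's floor, let go (x of shaker in the frame of drawer_bay between -0.03 and 0.075 m and y of shaker in the frame of drawer_bay between -0.065 and 0.065 m and z of shaker in the frame of drawer_bay between -0.008 and 0.008 m and angle between shaker's own z axis and vertical below 0.12 rad and contact force between the fingers and shaker below 0.05 N), for 0.2 s.
2. the infuser, held in the gripper, is inside the mug on the cork coaster with its ball wholly below the rim (((horizontal distance between mug_white and cork_coaster below 0.03 m and horizontal distance between infuser and mug_white below 0.026 m and z of infuser in the frame of mug_white below 0.052 m) or (horizontal distance between mug_blue and cork_coaster below 0.03 m and horizontal distance between infuser and mug_blue below 0.026 m and z of infuser in the frame of mug_blue below 0.052 m)) and contact force between the fingers and infuser above 0.5 N), for 0.15 s.
3. the infuser is lifted out, its foot above both mugs' rims, still held (z of infuser in the frame of mug_white above 0.094 m and z of infuser in the frame of mug_blue above 0.094 m and contact force between the fingers and infuser above 0.5 N), for 0.05 s.
4. the infuser is lowered into the saucer while still held (foot within 5 mm of the floor) (horizontal distance between infuser and saucer below 0.034 m and z of infuser in the frame of saucer below 0.011 m and angle between infuser's own z axis and vertical below 0.12 rad and contact force between the fingers and infuser above 0.3 N), for 0.05 s.
At the end, for the whole second after the job is handed in: shaker upright on the floor of the drawer's open part; infuser upright (0.1 rad), foot on the saucer's floor within 34 mm of its centre; both released and at rest; mugs upright and within 20 mm, the drawer within 30 mm, of where they were (all of step 1 and horizontal distance between infuser and saucer below 0.034 m and z of infuser in the frame of saucer below 0.009 m and angle between each of infuser, mug_white, mug_blue's own z axis and vertical below 0.1 rad and contact force between the fingers and infuser below 0.05 N and linear speed of each of infuser, shaker below 0.02 m/s and distance of each of mug_white, mug_blue from where it was at the start of the episode below 0.02 m and distance of drawer_bay from where it was at the start of the episode below 0.03 m); the robot touches nothing.
It fails at once if the infuser is dipped into the mug that is not on the cork coaster ((horizontal distance between mug_white and cork_coaster above 0.05 m and horizontal distance between infuser and mug_white below 0.045 m and z of infuser in the frame of mug_white below 0.08 m) or (horizontal distance between mug_blue and cork_coaster above 0.05 m and horizontal distance between infuser and mug_blue below 0.045 m and z of infuser in the frame of mug_blue below 0.08 m)).
It fails at once if a mug is shifted by more than 20 mm, tipped, or knocked by the infuser with more than 12 N (distance of any of mug_white, mug_blue from where it was at the start of the episode above 0.02 m or angle between any of mug_white, mug_blue's own z axis and vertical above 0.3 rad or contact force between infuser and mug_white above 12 N or contact force between infuser and mug_blue above 12 N).
It fails at once if the shaker or the infuser is dropped (falls faster than 0.5 m/s, about 13 mm) or toppled ((contact force between the fingers and shaker below 0.05 N and linear speed of shaker above 0.5 m/s) or angle between any of shaker, infuser's own z axis and vertical above 0.8 rad or (contact force between the fingers and infuser below 0.05 N and linear speed of infuser above 0.5 m/s)).
It fails at once if the drawer is pushed or pulled by more than 30 mm (distance of drawer_bay from where it was at the start of the episode above 0.03 m).
It fails at once if a bystander is moved by more than 30 mm (distance of any of oil_bottle, clothes_peg, tea_caddy, pepper_mill, succulent, teaspoon, sugar_bowl from where it was at the start of the episode above 0.03 m).
It also fails if it takes over 69 s, if anything falls off the work surface, if the arm or the gripper's body presses on something with over 40 N, if the wrist force passes 120 N, or if a joint passes its speed limit or range.

## Working session

There is one attempt and no reset: what is moved stays moved. The work goes in short steps, Python scripts to look and compute and a tool call to move; the robot and the scene stay as the last step left them, time stands still between calls to the robot, and variables do not carry over. Pictures are saved under pics/ and viewed, at most 10 in all, crops included, and the job is handed in when it is done.

Besides the shell and the picture viewer there is one more tool, called after "Request:" as name(argument=value, ...), one argument or row to a line, values as JSON. arm_command: Moves the arm, as the interface text tells. Its arguments: {"type":"object","properties":{"series":{"type":"array"},"hand":{"type":"number"},"squeeze":{"type":"number"}},"required":["series"]}

```bash
mkdir -p pics; python3 - <<'E'
from cell import *
import cv2
s=observe();print(s)
N=['infuser','shaker','saucer','cork_coaster','slate_coaster','mug_white','mug_blue','drawer','drawer_bay','oil_bottle','clothes_peg','tea_caddy','pepper_mill','succulent','teaspoon','sugar_bowl']
for c in ['scene','top']:
    p=read_camera(c);cv2.imwrite(f'pics/{c}0.png',p['pixels'])
    for n in N:
        print(c,n,[(round(d['confidence'],2),[round(float(v),3) for v in d['point']]) for d in mark_of(p,n)[:2]])
E
```

```text
{'time': 0.0, 'qpos': array([-1.39703092e+00,  3.42707202e-01,  1.52504436e+00,  1.50494763e-05,
        1.27542095e+00, -1.45989353e-01]), 'qvel': array([-0.00061342,  0.00095685,  0.00072014,  0.00025886, -0.00038937,
        0.00062553]), 'joint_efforts': array([ 2.09024515e-04, -4.31244421e+01, -2.44222820e+01,  7.19266268e-02,
        5.60265896e-02, -1.28948964e-04]), 'tool_pos': array([ 0.16499844, -0.49805608,  0.29154341]), 'tool_rot': array([-3.14003169e+00, -2.44062799e-04,  3.19750175e-01]), 'contact_force': array([ 0.66110859,  0.56368863, -0.06911133]), 'torque': array([-0.00498951, -0.01835   ,  0.03627092]), 'grip_force': 0.0, 'opening': 0.09138344464780196}
scene infuser [(0.89, [0.664, 0.065, 0.002])]
scene shaker [(0.95, [0.556, -0.333, 0.008])]
scene saucer []
scene cork_coaster [(0.69, [0.456, -0.154, -0.002])]
scene slate_coaster [(0.82, [0.457, 0.063, 0.0]), (0.58, [0.451, -0.149, 0.005])]
scene mug_white [(0.78, [0.456, 0.062, 0.008])]
scene mug_blue [(0.64, [0.453, -0.153, 0.004])]Traceback (most recent call last):
  File "<stdin>", line 8, in <module>
ValueError: it knows: clothes_peg, cork_coaster, drawer_bay, infuser, mug_blue, mug_white, oil_bottle, pepper_mill, saucer, shaker, slate_coaster, succulent, sugar_bowl, tea_caddy, teaspoon
```

```bash
python3 - <<'E'
from cell import *
import cv2
N=['infuser','shaker','saucer','cork_coaster','slate_coaster','mug_white','mug_blue','drawer_bay','oil_bottle','clothes_peg','tea_caddy','pepper_mill','succulent','teaspoon','sugar_bowl']
for c in ['scene','top']:
    p=read_camera(c);cv2.imwrite(f'pics/{c}1.png',p['pixels'])
    for n in N:
        print(c,n,[(round(d['confidence'],2),[round(float(v),3) for v in d['point']]) for d in mark_of(p,n)[:2]])
E
```

```text
scene infuser []
scene shaker [(0.77, [0.553, -0.332, 0.006])]
scene saucer [(0.87, [0.56, -0.342, -0.0])]
scene cork_coaster [(0.6, [0.455, -0.156, -0.005])]
scene slate_coaster [(0.68, [0.459, 0.067, 0.004])]
scene mug_white [(0.9, [0.455, 0.064, 0.006])]
scene mug_blue [(0.9, [0.454, -0.148, 0.005])]
scene drawer_bay [(0.73, [0.546, 0.372, 0.013])]
scene oil_bottle [(0.8, [0.637, -0.149, -0.004])]
scene clothes_peg [(0.64, [0.562, -0.054, 0.004])]
scene tea_caddy [(0.89, [0.789, -0.067, -0.001]), (0.35, [0.457, -0.153, -0.003])]
scene pepper_mill [(0.95, [0.75, -0.249, 0.002]), (0.55, [0.453, -0.148, 0.006])]
scene succulent [(0.67, [0.397, -0.362, -0.004]), (0.61, [0.455, 0.061, 0.007])]
scene teaspoon [(0.92, [0.405, 0.218, -0.002]), (0.33, [0.751, -0.249, -0.001])]
scene sugar_bowl [(0.66, [0.372, 0.362, 0.003]), (0.51, [0.787, -0.069, 0.001])]
top infuser [(0.86, [0.661, 0.07, 0.004]), (0.18, [0.556, -0.342, -0.003])]
top shaker [(0.89, [0.561, -0.339, 0.009])]
top saucer [(0.62, [0.556, -0.344, 0.001])]
top cork_coaster [(0.19, [0.636, -0.153, -0.002])]
top slate_coaster []
top mug_white [(0.97, [0.451, 0.061, 0.005])]
top mug_blue [(0.72, [0.452, -0.15, 0.008])]
top drawer_bay [(0.8, [0.542, 0.374, 0.018])]
top oil_bottle [(0.72, [0.562, -0.048, -0.0]), (0.67, [0.638, -0.15, 0.002])]
top clothes_peg [(0.58, [0.562, -0.047, -0.001])]
top tea_caddy [(0.7, [0.56, -0.343, -0.005]), (0.63, [0.784, -0.068, -0.002])]
top pepper_mill [(0.7, [0.788, -0.068, -0.002]), (0.65, [0.756, -0.251, -0.0])]
top succulent [(0.89, [0.397, -0.365, -0.004])]
top teaspoon [(0.77, [0.405, 0.224, 0.001]), (0.47, [0.454, -0.148, 0.01])]
top sugar_bowl [(0.87, [0.37, 0.365, -0.004])]
```

View pics/scene0.png

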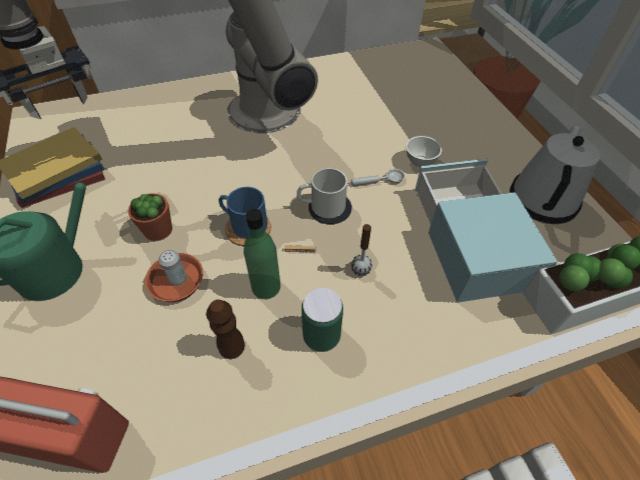

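View pics/top1.png

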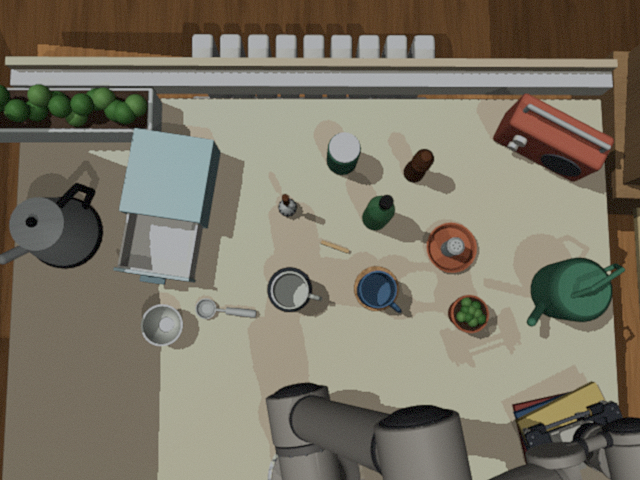

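Blue mug (scene px ~245,210) is on the cork coaster and white (~328,195) on the slate. The shaker (~173,268) is in the saucer, the infuser at ~363,255, and the drawer opens toward the robot, yawed about −8°. The network points agree with the picture.

```bash
cat > h.py <<'E'
from cell import *
import numpy as np, cv2
from scipy.spatial.transform import Rotation as Ro
def go(p,yaw):
    s=observe(); R=Ro.from_euler('xyz',s['tool_rot']); T=Ro.from_euler('xyz',[np.pi,0,yaw])
    d=R.inv().apply(np.array(p)-s['tool_pos'])*1000; r=(R.inv()*T).as_rotvec(degrees=True)
    print('t',round(s['time'],2),'tcp',s['tool_pos'].round(4),'rot',s['tool_rot'].round(4),'open',round(s['opening'],4))
    print('shift',d.round(1),'turn',r.round(2))
def marks(cam,names,n=2,save=None):
    for i in range(n):
        p=read_camera(cam)
        if save and i==0: cv2.imwrite(save,p['pixels'])
        for k in names: print(cam,k,[(round(d['confidence'],2),np.array(d['point']).round(4).tolist()) for d in mark_of(p,k)[:1]])
    return p
E
python3 - <<'E'
from h import *
print([k for k in globals() if 'over' in k], globals().get('finger_overhang'))
go([.557,-.337,.25],-.15)
# drawer yaw: drawer-part + organiser from trace in top picture
p=read_camera('top'); t=trace(p,'drawer_bay'); 
for d in t[:1]:
    m=d['pixels'].astype(np.uint8); c=max(cv2.findContours(m,0,2)[0],key=cv2.contourArea)
    q=cv2.boxPoints(cv2.minAreaRect(c)); print(d['confidence'],q,cv2.minAreaRect(c))
    K,Rm,tv=p['K'],cv2.Rodrigues(np.array(p['rvec']))[0],np.array(p['tvec']).ravel()
    for z in(.097,.082):
      for u,v in q:
        ray=Rm.T@np.linalg.inv(K)@[u,v,1]; o=-Rm.T@tv; print(z,(o+ray*(z-o[2])/ray[2]).round(3))
E
```

```text
['finger_overhang'] 0.0655
t 2.0 tcp [ 0.1651 -0.4984  0.2922] rot [3.1415 0.     0.3198] open 0.0919
shift [422.8 -30.   42.2] turn [1.000e-02 0.000e+00 2.692e+01]
0.72 [[113.35698 278.95355]
 [123.42055 211.86308]
 [203.95845 223.94376]
 [193.89488 291.03424]] ((158.65771484375, 251.4486541748047), (81.43891143798828, 67.84103393554688), 8.530765533447266)
0.097 [0.478 0.468 0.097]
0.097 [0.635 0.45  0.097]
0.097 [0.606 0.261 0.097]
0.097 [0.449 0.281 0.097]
0.082 [0.478 0.473 0.082]
0.082 [0.638 0.455 0.082]
0.082 [0.608 0.263 0.082]
0.082 [0.449 0.284 0.082]
```

Request:
arm_command(
  series=[
    {"x": 40,"y": -3,"z": 0,"rz": 3},
    {"x": 85,"y": -6,"z": 0,"rz": 6},
    {"x": 130,"y": -9,"z": 0,"rz": 9},
    {"x": 175,"y": -12,"z": 5,"rz": 12},
    {"x": 220,"y": -16,"z": 10,"rz": 15},
    {"x": 265,"y": -19,"z": 15,"rz": 18},
    {"x": 310,"y": -22,"z": 20,"rz": 21},
    {"x": 355,"y": -25,"z": 25,"rz": 24},
    {"x": 395,"y": -28,"z": 34,"rz": 27},
    {"x": 423,"y": -30,"z": 42,"rz": 27},
    {"x": 423,"y": -30,"z": 42,"rz": 27},
    {"x": 423,"y": -30,"z": 42,"rz": 27},
    {"x": 423,"y": -30,"z": 42,"rz": 27},
  ],
  hand=80,
  squeeze=15,
)

```text
invalid input
```

```bash
python3 - <<'E'
from h import *
marks('wrist',['shaker','saucer'],2,'pics/w1.png')
marks('scene',['shaker','saucer'],1)
go([.557,-.337,.115],-.15)
E
```

```text
wrist shaker []
wrist saucer []
wrist shaker []
wrist saucer []
scene shaker [(0.84, [0.5558, -0.3332, 0.0078])]
scene saucer [(0.81, [0.56, -0.3397, -0.0017])]
t 2.55 tcp [ 0.1651 -0.4984  0.2922] rot [3.1415 0.     0.3198] open 0.092
shift [422.8 -30.  177.2] turn [ 1.000e-02 -0.000e+00  2.692e+01]
```

View pics/w1.png

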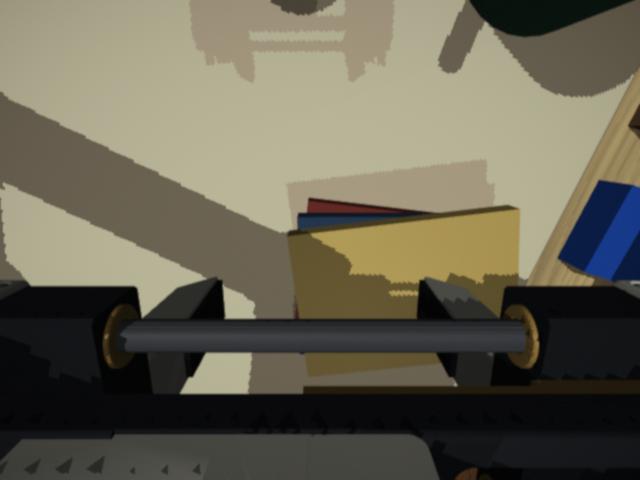

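The move was refused, so this wrist view still shows the start position: books below the gripper, fingers at px (140–520, 340). I'll resend with all six numbers in each row.

Request:
arm_command(
  series=[
    {"x": 40,"y": -3,"z": 0,"rx": 0,"ry": 0,"rz": 3},
    {"x": 85,"y": -6,"z": 0,"rx": 0,"ry": 0,"rz": 6},
    {"x": 130,"y": -9,"z": 0,"rx": 0,"ry": 0,"rz": 9},
    {"x": 175,"y": -12,"z": 5,"rx": 0,"ry": 0,"rz": 12},
    {"x": 220,"y": -16,"z": 10,"rx": 0,"ry": 0,"rz": 15},
    {"x": 265,"y": -19,"z": 15,"rx": 0,"ry": 0,"rz": 18},
    {"x": 310,"y": -22,"z": 20,"rx": 0,"ry": 0,"rz": 21},
    {"x": 355,"y": -25,"z": 25,"rx": 0,"ry": 0,"rz": 24},
    {"x": 395,"y": -28,"z": 34,"rx": 0,"ry": 0,"rz": 27},
    {"x": 423,"y": -30,"z": 42,"rx": 0,"ry": 0,"rz": 27},
    {"x": 423,"y": -30,"z": 42,"rx": 0,"ry": 0,"rz": 27},
    {"x": 423,"y": -30,"z": 42,"rx": 0,"ry": 0,"rz": 27},
    {"x": 423,"y": -30,"z": 42,"rx": 0,"ry": 0,"rz": 27},
  ],
  hand=80,
  squeeze=15,
)

```text
time: 3.85
tool_pos: [0.5564, -0.3376, 0.2506]
tool_rot: [3.141, 0.0, -0.152]
contact_force: [-0.4, -0.4, 0.4]
opening: 0.0797
grip_force: 0.0
```

```bash
python3 - <<'E'
from h import *
marks('wrist',['shaker','saucer'],2,'pics/w2.png')
go([.557,-.337,.115],-.15)
E
```

```text
wrist shaker [(0.65, [0.5537, -0.3339, 0.0039])]
wrist saucer [(0.81, [0.5569, -0.3471, -0.0037])]
wrist shaker [(0.6, [0.5578, -0.3344, 0.0058])]
wrist saucer [(0.66, [0.5553, -0.3425, -0.0003])]
t 4.15 tcp [ 0.5567 -0.3375  0.2507] rot [ 3.1412e+00 -6.0000e-04 -1.5240e-01] open 0.0799
shift [ 1.000e-01 -6.000e-01  1.357e+02] turn [ 0.02 -0.03 -0.14]
```

View pics/w2.png

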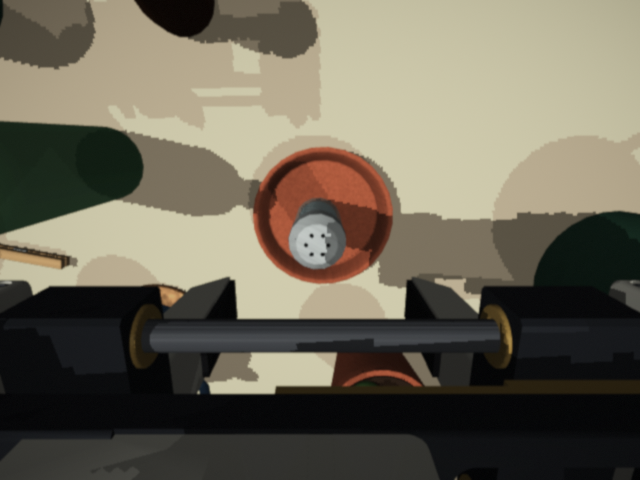

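Shaker cap at px (317,240), centred between the fingers; the saucer is around (323,215), and the marks agree to within ~3 mm. Descending.

Request:
arm_command(
  series=[
    {"x": 0,"y": -2.5,"z": 30,"rx": 0,"ry": 0,"rz": 0},
    {"x": -1,"y": -2.5,"z": 60,"rx": 0,"ry": 0,"rz": 0},
    {"x": -1,"y": -2.5,"z": 90,"rx": 0,"ry": 0,"rz": 0},
    {"x": -1,"y": -2.5,"z": 110,"rx": 0,"ry": 0,"rz": 0},
    {"x": -1,"y": -2.5,"z": 125,"rx": 0,"ry": 0,"rz": 0},
    {"x": -1,"y": -2.5,"z": 136,"rx": 0,"ry": 0,"rz": 0},
    {"x": -1,"y": -2.5,"z": 136,"rx": 0,"ry": 0,"rz": 0},
    {"x": -1,"y": -2.5,"z": 136,"rx": 0,"ry": 0,"rz": 0},
  ],
)

```text
time: 4.95
tool_pos: [0.557, -0.3347, 0.115]
tool_rot: [3.141, -0.001, -0.151]
contact_force: [-0.7, 0.3, -0.0]
opening: 0.0803
grip_force: 0.0
```

Request:
arm_command(
  series=[
    {"x": 0,"y": 0,"z": 0,"rx": 0,"ry": 0,"rz": 0},
    {"x": 0,"y": 0,"z": 0,"rx": 0,"ry": 0,"rz": 0},
    {"x": 0,"y": 0,"z": 0,"rx": 0,"ry": 0,"rz": 0},
    {"x": 0,"y": 0,"z": 0,"rx": 0,"ry": 0,"rz": 0},
    {"x": 0,"y": 0,"z": 0,"rx": 0,"ry": 0,"rz": 0},
    {"x": 0,"y": 0,"z": 0,"rx": 0,"ry": 0,"rz": 0},
    {"x": 0,"y": 0,"z": 0,"rx": 0,"ry": 0,"rz": 0},
    {"x": 0,"y": 0,"z": 0,"rx": 0,"ry": 0,"rz": 0},
    {"x": 0,"y": 0,"z": 0,"rx": 0,"ry": 0,"rz": 0},
    {"x": 0,"y": 0,"z": 0,"rx": 0,"ry": 0,"rz": 0},
  ],
  hand=34,
  squeeze=15,
)

```text
time: 5.95
tool_pos: [0.5566, -0.3344, 0.1143]
tool_rot: [3.141, -0.0, -0.151]
contact_force: [-0.6, -0.5, 1.4]
opening: 0.0423
grip_force: 15.0
```

Request:
arm_command(
  series=[
    {"x": 0,"y": 0,"z": -10,"rx": 0,"ry": 0,"rz": 0},
    {"x": 0,"y": 0,"z": -30,"rx": 0,"ry": 0,"rz": 0},
    {"x": 0,"y": 0,"z": -60,"rx": 0,"ry": 0,"rz": 0},
    {"x": 0,"y": 0,"z": -95,"rx": 0,"ry": 0,"rz": 0},
    {"x": 0,"y": 0,"z": -130,"rx": 0,"ry": 0,"rz": 0},
    {"x": -5,"y": -7,"z": -150,"rx": 0,"ry": 0,"rz": 0},
    {"x": -20,"y": -30,"z": -160,"rx": 0,"ry": 0,"rz": 0},
    {"x": -40,"y": -60,"z": -160,"rx": 0,"ry": 0,"rz": 0},
    {"x": -60,"y": -90,"z": -160,"rx": 0,"ry": 0,"rz": 0},
    {"x": -80,"y": -120,"z": -160,"rx": 0,"ry": 0,"rz": 0},
    {"x": -100,"y": -150,"z": -160,"rx": 0,"ry": 0,"rz": 0},
    {"x": -117,"y": -182,"z": -160,"rx": 0,"ry": 0,"rz": 0},
    {"x": -123,"y": -220,"z": -160,"rx": 0,"ry": 0,"rz": 0},
    {"x": -128,"y": -258,"z": -160,"rx": 0,"ry": 0,"rz": 0},
    {"x": -134,"y": -296,"z": -160,"rx": 0,"ry": 0,"rz": 0},
    {"x": -140,"y": -334,"z": -160,"rx": 0,"ry": 0,"rz": 0},
    {"x": -146,"y": -370,"z": -160,"rx": 0,"ry": 0,"rz": 0},
    {"x": -151,"y": -400,"z": -160,"rx": 0,"ry": 0,"rz": 0},
    {"x": -154,"y": -420,"z": -160,"rx": 0,"ry": 0,"rz": 0},
    {"x": -155,"y": -430,"z": -160,"rx": 0,"ry": 0,"rz": 0},
  ],
  squeeze=20,
)

```text
time: 7.95
tool_pos: [0.4678, 0.1158, 0.2746]
tool_rot: [-3.141, -0.0, -0.149]
contact_force: [0.5, 0.4, -0.7]
opening: 0.0422
grip_force: 20.0
```

```bash
python3 - <<'E'
from h import *
marks('top',['drawer_bay'],2); marks('scene',['drawer_bay'],1)
go([.552,.372,.27],-.15)
E
```

```text
top drawer_bay [(0.44, [0.6367, -0.1498, 0.0005])]
top drawer_bay [(0.73, [0.5441, 0.3703, 0.0192])]
scene drawer_bay [(0.56, [0.5481, 0.3737, 0.0152])]
t 8.25 tcp [0.4683 0.1132 0.2742] rot [ 3.1412  0.     -0.1526] open 0.0426
shift [  43.4 -268.5    4.1] turn [ 0.02  0.   -0.15]
```

Request:
arm_command(
  series=[
    {"x": 3,"y": -15,"z": 0,"rx": 0,"ry": 0,"rz": 0},
    {"x": 8,"y": -45,"z": 0,"rx": 0,"ry": 0,"rz": 0},
    {"x": 14,"y": -80,"z": 0,"rx": 0,"ry": 0,"rz": 0},
    {"x": 20,"y": -118,"z": 0,"rx": 0,"ry": 0,"rz": 0},
    {"x": 26,"y": -156,"z": 0,"rx": 0,"ry": 0,"rz": 0},
    {"x": 32,"y": -194,"z": 0,"rx": 0,"ry": 0,"rz": 0},
    {"x": 38,"y": -230,"z": 0,"rx": 0,"ry": 0,"rz": 0},
    {"x": 42,"y": -255,"z": 0,"rx": 0,"ry": 0,"rz": 0},
    {"x": 43,"y": -268,"z": 0,"rx": 0,"ry": 0,"rz": 0},
    {"x": 43,"y": -268,"z": 0,"rx": 0,"ry": 0,"rz": 0},
    {"x": 43,"y": -268,"z": 0,"rx": 0,"ry": 0,"rz": 0},
  ],
)

```text
time: 9.35
tool_pos: [0.5511, 0.3724, 0.2736]
tool_rot: [3.141, 0.001, -0.151]
contact_force: [0.5, -0.1, -1.3]
opening: 0.0421
grip_force: 20.0
```

```bash
python3 - <<'E'
from h import *
marks('wrist',['drawer_bay','shaker'],2,'pics/w3.png')
go([.552,.372,.126],-.15)
E
```

```text
wrist drawer_bay [(0.57, [0.5471, 0.3735, 0.0161])]
wrist shaker [(0.94, [0.5503, 0.3698, 0.164])]
wrist drawer_bay [(0.68, [0.5455, 0.3728, 0.015])]
wrist shaker [(0.65, [0.5494, 0.3709, 0.1658])]
t 9.65 tcp [0.5513 0.3719 0.2746] rot [-3.1415e+00 -3.0000e-04 -1.5240e-01] open 0.0424
shift [  0.6  -0.2 148.6] turn [-0.   -0.02 -0.14]
```

View pics/w3.png

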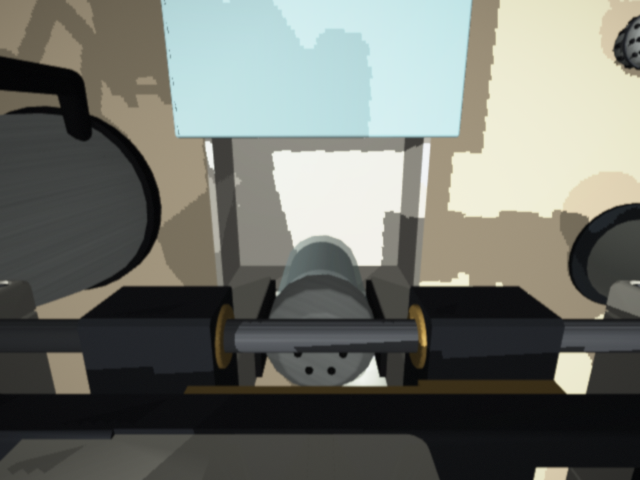

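The shaker is held upright over the drawer with bay and roof ahead (roof edge at row ~135). The kettle's edge reaches px (160,210), so I'll check that the gripper body clears it on the way down.

```bash
python3 - <<'E'
from h import *
s=observe();R=Ro.from_euler('xyz',[np.pi,0,-.152])
pics={c:read_camera(c) for c in['wrist','top','scene']}
for z in(.126,.2):
  pts=np.array([[.551,.372,z]+R.apply([a,b,0]) for a in(-.0375,.0375) for b in(-.095,)])
  for c,p in pics.items():
    print(z,c,cv2.projectPoints(pts,np.array(p['rvec']),np.array(p['tvec']),p['K'],None)[0].reshape(-1,2).round().tolist())
    im=cv2.imread(f'pics/{c}0.png' if c=='scene' else f'pics/{c}1.png')
    if c!='wrist':
      for q in cv2.projectPoints(pts,np.array(p['rvec']),np.array(p['tvec']),p['K'],None)[0].reshape(-1,2): cv2.circle(im,tuple(int(v) for v in q),2,(0,0,255) if z<.15 else (255,0,255),-1)
      if z<.15: cv2.imwrite(f'pics/k_{c}.png',im)
a=cv2.imread('pics/k_top.png')[120:330,0:280];b=cv2.imread('pics/k_scene.png')[100:310,360:640]
cv2.imwrite('pics/k.png',cv2.resize(np.hstack([a,b]),(800,300)))
E
```

```text
0.126 wrist [[190.0, 298.0], [179.0, 194.0]]
0.126 top [[109.0, 256.0], [115.0, 224.0]]
0.126 scene [[496.0, 156.0], [509.0, 178.0]]
0.2 wrist [[142.0, 357.0], [120.0, 218.0]]
0.2 top [[97.0, 253.0], [104.0, 220.0]]
0.2 scene [[506.0, 133.0], [520.0, 154.0]][ WARN:0@2.468] global loadsave.cpp:275 findDecoder imread_('pics/wrist1.png'): can't open/read file: check file path/integrity
[ WARN:0@2.513] global loadsave.cpp:275 findDecoder imread_('pics/wrist1.png'): can't open/read file: check file path/integrity
```

View pics/k.png

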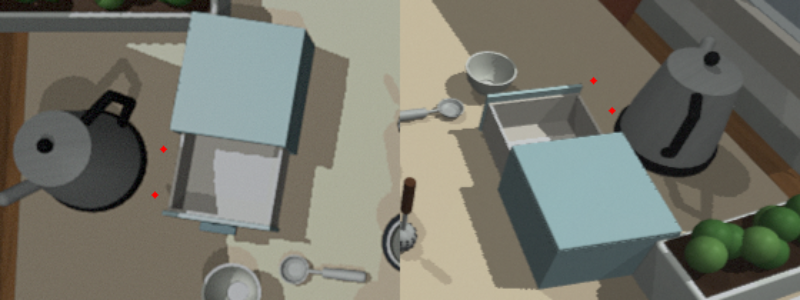

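The body corners (red) clear the kettle in both views. Lowering.

Request:
arm_command(
  series=[
    {"x": 0,"y": 0,"z": 15,"rx": 0,"ry": 0,"rz": 0},
    {"x": 0,"y": 0,"z": 40,"rx": 0,"ry": 0,"rz": 0},
    {"x": 0,"y": 0,"z": 65,"rx": 0,"ry": 0,"rz": 0},
    {"x": 0,"y": 0,"z": 90,"rx": 0,"ry": 0,"rz": 0},
    {"x": 0,"y": 0,"z": 110,"rx": 0,"ry": 0,"rz": 0},
    {"x": 0,"y": 0,"z": 125,"rx": 0,"ry": 0,"rz": 0},
    {"x": 0,"y": 0,"z": 135,"rx": 0,"ry": 0,"rz": 0},
    {"x": 0,"y": 0,"z": 142,"rx": 0,"ry": 0,"rz": 0},
    {"x": 0,"y": 0,"z": 145,"rx": 0,"ry": 0,"rz": 0},
    {"x": 0,"y": 0,"z": 147,"rx": 0,"ry": 0,"rz": 0},
    {"x": 0,"y": 0,"z": 148,"rx": 0,"ry": 0,"rz": 0},
    {"x": 0,"y": 0,"z": 149,"rx": 0,"ry": 0,"rz": 0},
    {"x": 0,"y": 0,"z": 149,"rx": 0,"ry": 0,"rz": 0},
    {"x": 0,"y": 0,"z": 149,"rx": 0,"ry": 0,"rz": 0},
  ],
)

```text
time: 11.2
tool_pos: [0.5513, 0.3726, 0.1255]
tool_rot: [-3.141, -0.0, -0.151]
contact_force: [-0.2, -0.4, -1.7]
opening: 0.042
grip_force: 20.0
```

Request:
arm_command(
  series=[
    {"x": 0,"y": 0,"z": 0.5,"rx": 0,"ry": 0,"rz": 0},
    {"x": 0,"y": 0,"z": 1,"rx": 0,"ry": 0,"rz": 0},
    {"x": 0,"y": 0,"z": 1,"rx": 0,"ry": 0,"rz": 0},
    {"x": 0,"y": 0,"z": 1,"rx": 0,"ry": 0,"rz": 0},
  ],
)

```text
time: 11.6
tool_pos: [0.5514, 0.3726, 0.1253]
tool_rot: [-3.141, -0.001, -0.151]
contact_force: [-1.0, -1.7, 3.9]
opening: 0.0421
grip_force: 20.0
```

Contact. Releasing with a modest opening, then rising.

Request:
arm_command(
  series=[
    {"x": 0,"y": 0,"z": 0,"rx": 0,"ry": 0,"rz": 0},
    {"x": 0,"y": 0,"z": 0,"rx": 0,"ry": 0,"rz": 0},
    {"x": 0,"y": 0,"z": 0,"rx": 0,"ry": 0,"rz": 0},
    {"x": 0,"y": 0,"z": 0,"rx": 0,"ry": 0,"rz": 0},
    {"x": 0,"y": 0,"z": 0,"rx": 0,"ry": 0,"rz": 0},
    {"x": 0,"y": 0,"z": 0,"rx": 0,"ry": 0,"rz": 0},
    {"x": 0,"y": 0,"z": -10,"rx": 0,"ry": 0,"rz": 0},
    {"x": 0,"y": 0,"z": -30,"rx": 0,"ry": 0,"rz": 0},
    {"x": 0,"y": 0,"z": -60,"rx": 0,"ry": 0,"rz": 0},
    {"x": 0,"y": 0,"z": -95,"rx": 0,"ry": 0,"rz": 0},
    {"x": 0,"y": 0,"z": -130,"rx": 0,"ry": 0,"rz": 0},
    {"x": 0,"y": 0,"z": -160,"rx": 0,"ry": 0,"rz": 0},
    {"x": 0,"y": 0,"z": -180,"rx": 0,"ry": 0,"rz": 0},
    {"x": 0,"y": 0,"z": -180,"rx": 0,"ry": 0,"rz": 0},
    {"x": 0,"y": 0,"z": -180,"rx": 0,"ry": 0,"rz": 0},
  ],
  hand=66,
)

```text
time: 13.1
tool_pos: [0.551, 0.3725, 0.3041]
tool_rot: [-3.142, -0.0, -0.151]
contact_force: [-0.6, -0.1, -0.4]
opening: 0.0659
grip_force: 0.0
```

```bash
python3 - <<'E'
from h import *
marks('wrist',['drawer_bay','shaker'],2)
marks('top',['infuser','drawer_bay','shaker'],2)
marks('scene',['infuser','drawer_bay','shaker'],2)
go([.662,.067,.305],-.15)
E
```

```text
wrist drawer_bay []
wrist shaker [(0.58, [0.5498, 0.3693, 0.0142])]
wrist drawer_bay []
wrist shaker [(0.83, [0.5503, 0.3724, 0.0137])]
top infuser [(0.7, [0.4063, 0.2211, 0.0005])]
top drawer_bay [(0.79, [0.543, 0.3727, 0.0174])]
top shaker []
top infuser [(0.68, [0.6584, 0.0725, -0.0007])]
top drawer_bay [(0.72, [0.5426, 0.3709, 0.0209])]
top shaker []
scene infuser [(0.73, [0.6596, 0.0627, 0.0009])]
scene drawer_bay [(0.86, [0.5448, 0.3725, 0.0146])]
scene shaker [(0.77, [0.5495, 0.3752, 0.0164])]
scene infuser [(0.7, [0.5616, -0.3408, -0.002])]
scene drawer_bay [(0.85, [0.5458, 0.3728, 0.015])]
scene shaker [(0.63, [0.5494, 0.3719, 0.018])]
t 14.2 tcp [0.5512 0.3726 0.3042] rot [ 3.1415e+00 -1.0000e-04 -1.5150e-01] open 0.066
shift [155.7 285.4  -0.8] turn [ 0.   -0.   -0.08]
```

Request:
arm_command(
  series=[
    {"x": 8,"y": 15,"z": 0,"rx": 0,"ry": 0,"rz": 0},
    {"x": 26,"y": 47,"z": 0,"rx": 0,"ry": 0,"rz": 0},
    {"x": 44,"y": 80,"z": 0,"rx": 0,"ry": 0,"rz": 0},
    {"x": 62,"y": 114,"z": 0,"rx": 0,"ry": 0,"rz": 0},
    {"x": 80,"y": 148,"z": 0,"rx": 0,"ry": 0,"rz": 0},
    {"x": 98,"y": 182,"z": 0,"rx": 0,"ry": 0,"rz": 0},
    {"x": 116,"y": 214,"z": 0,"rx": 0,"ry": 0,"rz": 0},
    {"x": 134,"y": 245,"z": 0,"rx": 0,"ry": 0,"rz": 0},
    {"x": 148,"y": 270,"z": 0,"rx": 0,"ry": 0,"rz": 0},
    {"x": 155,"y": 285,"z": 0,"rx": 0,"ry": 0,"rz": 0},
    {"x": 155,"y": 285,"z": 0,"rx": 0,"ry": 0,"rz": 0},
    {"x": 155,"y": 285,"z": 0,"rx": 0,"ry": 0,"rz": 0},
    {"x": 155,"y": 285,"z": 0,"rx": 0,"ry": 0,"rz": 0},
  ],
)

```text
time: 15.5
tool_pos: [0.661, 0.0689, 0.3043]
tool_rot: [-3.141, 0.0, -0.15]
contact_force: [0.3, 0.4, -0.2]
opening: 0.0659
grip_force: 0.0
```

```bash
python3 - <<'E'
from h import *
marks('wrist',['infuser'],4,'pics/w4.png')
go([.661,.067,.172],-.15)
E
```

```text
wrist infuser [(0.88, [0.6588, 0.0708, -0.0034])]
wrist infuser [(0.66, [0.6651, 0.0667, -0.0027])]
wrist infuser [(0.75, [0.66, 0.0698, -0.0028])]
wrist infuser [(0.87, [0.6616, 0.0723, -0.0023])]
t 15.9 tcp [0.6613 0.0679 0.3042] rot [ 3.1415e+00 -1.0000e-04 -1.5090e-01] open 0.0659
shift [ -0.2   0.9 132.2] turn [ 0.   -0.   -0.05]
```

View pics/w4.png

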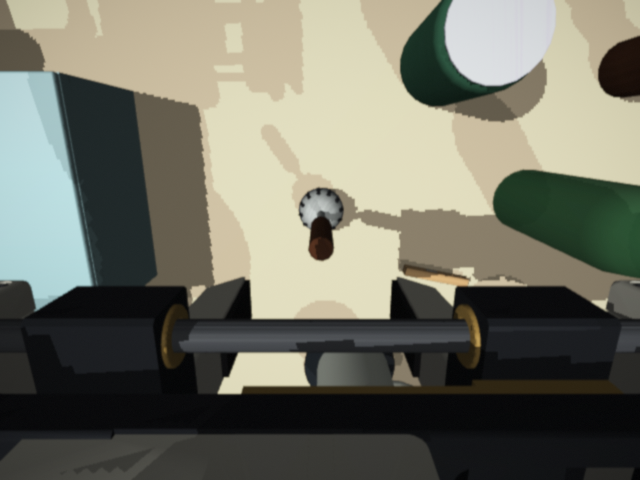

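The infuser's handle top is at px (321,247), centred between the fingers (~320). Descending and gripping.

Request:
arm_command(
  series=[
    {"x": 0,"y": 0,"z": 15,"rx": 0,"ry": 0,"rz": 0},
    {"x": 0,"y": 0,"z": 40,"rx": 0,"ry": 0,"rz": 0},
    {"x": 0,"y": 0,"z": 65,"rx": 0,"ry": 0,"rz": 0},
    {"x": 0,"y": 0,"z": 90,"rx": 0,"ry": 0,"rz": 0},
    {"x": 0,"y": 0,"z": 110,"rx": 0,"ry": 0,"rz": 0},
    {"x": 0,"y": 0,"z": 124,"rx": 0,"ry": 0,"rz": 0},
    {"x": 0,"y": 0,"z": 130,"rx": 0,"ry": 0,"rz": 0},
    {"x": 0,"y": 0,"z": 130,"rx": 0,"ry": 0,"rz": 0},
    {"x": 0,"y": 0,"z": 130,"rx": 0,"ry": 0,"rz": 0},
  ],
)

```text
time: 16.8
tool_pos: [0.6619, 0.0675, 0.1753]
tool_rot: [-3.141, -0.002, -0.151]
contact_force: [0.2, 0.1, 0.1]
opening: 0.066
grip_force: 0.0
```

Request:
arm_command(
  series=[
    {"x": 0,"y": 0,"z": 0,"rx": 0,"ry": 0,"rz": 0},
    {"x": 0,"y": 0,"z": 0,"rx": 0,"ry": 0,"rz": 0},
    {"x": 0,"y": 0,"z": 0,"rx": 0,"ry": 0,"rz": 0},
    {"x": 0,"y": 0,"z": 0,"rx": 0,"ry": 0,"rz": 0},
    {"x": 0,"y": 0,"z": 0,"rx": 0,"ry": 0,"rz": 0},
    {"x": 0,"y": 0,"z": 0,"rx": 0,"ry": 0,"rz": 0},
    {"x": 0,"y": 0,"z": 0,"rx": 0,"ry": 0,"rz": 0},
    {"x": 0,"y": 0,"z": 0,"rx": 0,"ry": 0,"rz": 0},
    {"x": 0,"y": 0,"z": 0,"rx": 0,"ry": 0,"rz": 0},
    {"x": 0,"y": 0,"z": 0,"rx": 0,"ry": 0,"rz": 0},
    {"x": 0,"y": 0,"z": 0,"rx": 0,"ry": 0,"rz": 0},
    {"x": 0,"y": 0,"z": 0,"rx": 0,"ry": 0,"rz": 0},
  ],
  hand=10,
  squeeze=20,
)

```text
time: 18.0
tool_pos: [0.6614, 0.0675, 0.1741]
tool_rot: [3.142, 0.0, -0.151]
contact_force: [0.4, 0.4, 0.1]
opening: 0.0175
grip_force: 20.0
```

```bash
python3 - <<'E'
from h import *
marks('scene',['mug_blue','cork_coaster'],3)
marks('top',['mug_blue'],3)
go([.454,-.151,.35],-.15)
E
```

```text
scene mug_blue [(0.77, [0.4538, -0.1472, 0.0056])]
scene cork_coaster [(0.54, [0.4545, -0.1546, -0.0021])]
scene mug_blue [(0.61, [0.4515, -0.1464, 0.0046])]
scene cork_coaster [(0.78, [0.4579, -0.1561, -0.0035])]
scene mug_blue [(0.8, [0.4508, -0.1496, 0.0033])]
scene cork_coaster [(0.52, [0.4553, -0.1556, -0.0014])]
top mug_blue [(0.47, [0.4016, 0.2218, 0.0007])]
top mug_blue [(0.87, [0.4538, -0.1481, 0.0062])]
top mug_blue [(0.66, [0.4563, -0.1504, 0.0068])]
t 18.75 tcp [0.6614 0.0674 0.1741] rot [ 3.1414e+00  1.0000e-04 -1.5150e-01] open 0.0177
shift [-172.   247.2 -175.8] turn [ 0.01  0.01 -0.08]
```

Request:
arm_command(
  series=[
    {"x": 0,"y": 0,"z": -8,"rx": 0,"ry": 0,"rz": 0},
    {"x": 0,"y": 0,"z": -25,"rx": 0,"ry": 0,"rz": 0},
    {"x": 0,"y": 0,"z": -55,"rx": 0,"ry": 0,"rz": 0},
    {"x": 0,"y": 0,"z": -90,"rx": 0,"ry": 0,"rz": 0},
    {"x": 0,"y": 0,"z": -125,"rx": 0,"ry": 0,"rz": 0},
    {"x": -2,"y": 3,"z": -155,"rx": 0,"ry": 0,"rz": 0},
    {"x": -12,"y": 16,"z": -172,"rx": 0,"ry": 0,"rz": 0},
    {"x": -31,"y": 44,"z": -176,"rx": 0,"ry": 0,"rz": 0},
    {"x": -52,"y": 74,"z": -176,"rx": 0,"ry": 0,"rz": 0},
    {"x": -74,"y": 105,"z": -176,"rx": 0,"ry": 0,"rz": 0},
    {"x": -96,"y": 136,"z": -176,"rx": 0,"ry": 0,"rz": 0},
    {"x": -118,"y": 167,"z": -176,"rx": 0,"ry": 0,"rz": 0},
    {"x": -138,"y": 196,"z": -176,"rx": 0,"ry": 0,"rz": 0},
    {"x": -155,"y": 220,"z": -176,"rx": 0,"ry": 0,"rz": 0},
    {"x": -167,"y": 237,"z": -176,"rx": 0,"ry": 0,"rz": 0},
    {"x": -173,"y": 245,"z": -176,"rx": 0,"ry": 0,"rz": 0},
    {"x": -173,"y": 245,"z": -176,"rx": 0,"ry": 0,"rz": 0},
    {"x": -173,"y": 245,"z": -176,"rx": 0,"ry": 0,"rz": 0},
    {"x": -173,"y": 245,"z": -176,"rx": 0,"ry": 0,"rz": 0},
  ],
)

```text
time: 20.65
tool_pos: [0.454, -0.1479, 0.3502]
tool_rot: [-3.141, -0.0, -0.15]
contact_force: [0.6, 0.0, -1.1]
opening: 0.0178
grip_force: 20.0
```

```bash
python3 - <<'E'
from h import *
marks('wrist',['infuser','mug_blue'],3,'pics/w5.png')
marks('scene',['infuser'],2)
go([.4535,-.149,.210],-.15)
E
```

```text
wrist infuser [(0.92, [0.4533, -0.1452, 0.1733])]
wrist mug_blue [(0.63, [0.4526, -0.143, 0.0072])]
wrist infuser [(0.86, [0.455, -0.1479, 0.1736])]
wrist mug_blue [(0.98, [0.455, -0.1408, 0.005])]
wrist infuser [(0.97, [0.4542, -0.1467, 0.174])]
wrist mug_blue [(0.69, [0.4549, -0.1449, 0.0072])]
scene infuser [(0.71, [0.4509, -0.1542, 0.1738])]
scene infuser [(0.74, [0.4517, -0.1507, 0.1779])]
t 21.3 tcp [ 0.4534 -0.1486  0.3502] rot [ 3.1415e+00 -1.0000e-04 -1.5150e-01] open 0.0179
shift [1.000e-01 3.000e-01 1.402e+02] turn [ 0.01 -0.01 -0.09]
```

View pics/w5.png

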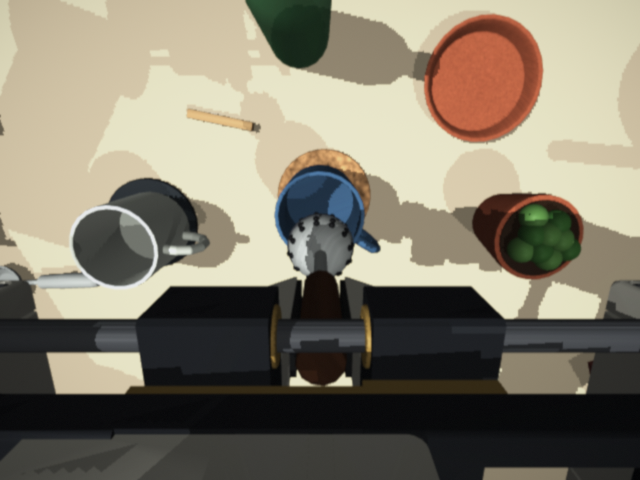

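The ball (px 320,245) and blue mug rim (px 276–365, centre 320) line up in the camera's view, and the blue mug is indeed on the cork. Dipping.

Request:
arm_command(
  series=[
    {"x": 0,"y": 0,"z": 12,"rx": 0,"ry": 0,"rz": 0},
    {"x": 0,"y": 0,"z": 32,"rx": 0,"ry": 0,"rz": 0},
    {"x": 0,"y": 0,"z": 52,"rx": 0,"ry": 0,"rz": 0},
    {"x": 0,"y": 0,"z": 68,"rx": 0,"ry": 0,"rz": 0},
    {"x": 0,"y": 0,"z": 80,"rx": 0,"ry": 0,"rz": 0},
    {"x": 0,"y": 0,"z": 92,"rx": 0,"ry": 0,"rz": 0},
    {"x": 0,"y": 0,"z": 104,"rx": 0,"ry": 0,"rz": 0},
    {"x": 0,"y": 0,"z": 116,"rx": 0,"ry": 0,"rz": 0},
    {"x": 0,"y": 0,"z": 128,"rx": 0,"ry": 0,"rz": 0},
    {"x": 0,"y": 0,"z": 136,"rx": 0,"ry": 0,"rz": 0},
    {"x": 0,"y": 0,"z": 140,"rx": 0,"ry": 0,"rz": 0},
    {"x": 0,"y": 0,"z": 140,"rx": 0,"ry": 0,"rz": 0},
    {"x": 0,"y": 0,"z": 140,"rx": 0,"ry": 0,"rz": 0},
    {"x": 0,"y": 0,"z": 140,"rx": 0,"ry": 0,"rz": 0},
    {"x": 0,"y": 0,"z": 140,"rx": 0,"ry": 0,"rz": 0},
  ],
)

```text
time: 22.8
tool_pos: [0.4536, -0.1487, 0.2107]
tool_rot: [3.141, -0.001, -0.151]
contact_force: [-0.3, 0.3, -2.2]
opening: 0.0175
grip_force: 20.0
```

```bash
python3 - <<'E'
from h import *
marks('scene',['infuser','mug_blue'],1)
go([.558,-.342,.350],-.15)
E
```

```text
scene infuser [(0.9, [0.4545, -0.1479, 0.0387])]
scene mug_blue [(0.85, [0.4531, -0.1474, 0.0061])]
t 22.95 tcp [ 0.4535 -0.1487  0.2104] rot [ 3.1414e+00 -4.0000e-04 -1.5140e-01] open 0.0176
shift [ 132.6  175.4 -139.5] turn [ 0.01 -0.02 -0.08]
```

Request:
arm_command(
  series=[
    {"x": 0,"y": 0,"z": -10,"rx": 0,"ry": 0,"rz": 0},
    {"x": 0,"y": 0,"z": -25,"rx": 0,"ry": 0,"rz": 0},
    {"x": 0,"y": 0,"z": -42,"rx": 0,"ry": 0,"rz": 0},
    {"x": 0,"y": 0,"z": -60,"rx": 0,"ry": 0,"rz": 0},
    {"x": 0,"y": 0,"z": -80,"rx": 0,"ry": 0,"rz": 0},
    {"x": 0,"y": 0,"z": -105,"rx": 0,"ry": 0,"rz": 0},
    {"x": 0,"y": 0,"z": -128,"rx": 0,"ry": 0,"rz": 0},
    {"x": 0,"y": 0,"z": -140,"rx": 0,"ry": 0,"rz": 0},
    {"x": 8,"y": 11,"z": -140,"rx": 0,"ry": 0,"rz": 0},
    {"x": 26,"y": 35,"z": -140,"rx": 0,"ry": 0,"rz": 0},
    {"x": 48,"y": 63,"z": -140,"rx": 0,"ry": 0,"rz": 0},
    {"x": 70,"y": 92,"z": -140,"rx": 0,"ry": 0,"rz": 0},
    {"x": 92,"y": 121,"z": -140,"rx": 0,"ry": 0,"rz": 0},
    {"x": 112,"y": 148,"z": -140,"rx": 0,"ry": 0,"rz": 0},
    {"x": 126,"y": 167,"z": -140,"rx": 0,"ry": 0,"rz": 0},
    {"x": 132,"y": 176,"z": -140,"rx": 0,"ry": 0,"rz": 0},
    {"x": 132,"y": 176,"z": -140,"rx": 0,"ry": 0,"rz": 0},
    {"x": 132,"y": 176,"z": -140,"rx": 0,"ry": 0,"rz": 0},
    {"x": 132,"y": 176,"z": -140,"rx": 0,"ry": 0,"rz": 0},
  ],
)

```text
time: 24.85
tool_pos: [0.5571, -0.342, 0.3501]
tool_rot: [-3.141, 0.0, -0.151]
contact_force: [0.1, 0.3, -2.3]
opening: 0.0177
grip_force: 20.0
```

```bash
python3 - <<'E'
from h import *
marks('wrist',['infuser','saucer'],2,'pics/w6.png')
marks('scene',['infuser','saucer'],2)
go([.5575,-.343,.182],-.15)
E
```

```text
wrist infuser [(0.58, [0.5598, -0.3428, 0.1736])]
wrist saucer [(0.7, [0.5604, -0.3436, -0.0014])]
wrist infuser [(0.76, [0.5576, -0.341, 0.1733])]
wrist saucer [(0.87, [0.5582, -0.3414, 0.0013])]
scene infuser [(0.74, [0.5595, -0.3459, 0.1786])]
scene saucer [(0.93, [0.5598, -0.3418, -0.0008])]
scene infuser [(0.57, [0.5542, -0.344, 0.1753])]
scene saucer [(0.81, [0.5611, -0.3416, 0.0014])]
t 25.45 tcp [ 0.5573 -0.3425  0.3503] rot [ 3.1415e+00 -1.0000e-04 -1.5140e-01] open 0.0178
shift [  0.2   0.5 168.3] turn [ 0.01 -0.   -0.08]
```

View pics/w6.png

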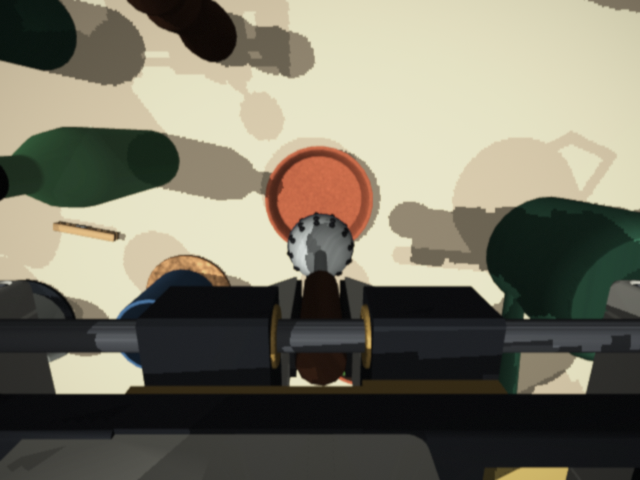

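The infuser is held upright, aligned above the empty saucer (rim px 265–373, centre 319). Lowering; contact expected at TCP z ≈ 0.180.

Request:
arm_command(
  series=[
    {"x": 1,"y": 0,"z": 15,"rx": 0,"ry": 0,"rz": 0},
    {"x": 1,"y": 0,"z": 45,"rx": 0,"ry": 0,"rz": 0},
    {"x": 1,"y": 0,"z": 75,"rx": 0,"ry": 0,"rz": 0},
    {"x": 1,"y": 0,"z": 105,"rx": 0,"ry": 0,"rz": 0},
    {"x": 1,"y": 0,"z": 130,"rx": 0,"ry": 0,"rz": 0},
    {"x": 1,"y": 0,"z": 148,"rx": 0,"ry": 0,"rz": 0},
    {"x": 1,"y": 0,"z": 158,"rx": 0,"ry": 0,"rz": 0},
    {"x": 1,"y": 0,"z": 164,"rx": 0,"ry": 0,"rz": 0},
    {"x": 1,"y": 0,"z": 167,"rx": 0,"ry": 0,"rz": 0},
    {"x": 1,"y": 0,"z": 169,"rx": 0,"ry": 0,"rz": 0},
    {"x": 1,"y": 0,"z": 170,"rx": 0,"ry": 0,"rz": 0},
    {"x": 1,"y": 0,"z": 170,"rx": 0,"ry": 0,"rz": 0},
    {"x": 1,"y": 0,"z": 170,"rx": 0,"ry": 0,"rz": 0},
  ],
)

```text
time: 26.75
tool_pos: [0.5585, -0.3428, 0.1807]
tool_rot: [3.141, -0.001, -0.151]
contact_force: [-0.3, 0.5, -1.1]
opening: 0.0177
grip_force: 20.0
```

Request:
arm_command(
  series=[
    {"x": 0,"y": 0,"z": 0.4,"rx": 0,"ry": 0,"rz": 0},
    {"x": 0,"y": 0,"z": 0.8,"rx": 0,"ry": 0,"rz": 0},
    {"x": 0,"y": 0,"z": 0.8,"rx": 0,"ry": 0,"rz": 0},
    {"x": 0,"y": 0,"z": 0.8,"rx": 0,"ry": 0,"rz": 0},
  ],
)

```text
time: 27.15
tool_pos: [0.5585, -0.3428, 0.1801]
tool_rot: [3.141, -0.001, -0.151]
contact_force: [0.2, 0.0, 3.6]
opening: 0.0177
grip_force: 20.0
```

Contact. Releasing and rising clear.

Request:
arm_command(
  series=[
    {"x": 0,"y": 0,"z": 0,"rx": 0,"ry": 0,"rz": 0},
    {"x": 0,"y": 0,"z": 0,"rx": 0,"ry": 0,"rz": 0},
    {"x": 0,"y": 0,"z": 0,"rx": 0,"ry": 0,"rz": 0},
    {"x": 0,"y": 0,"z": 0,"rx": 0,"ry": 0,"rz": 0},
    {"x": 0,"y": 0,"z": 0,"rx": 0,"ry": 0,"rz": 0},
    {"x": 0,"y": 0,"z": 0,"rx": 0,"ry": 0,"rz": 0},
    {"x": 0,"y": 0,"z": -8,"rx": 0,"ry": 0,"rz": 0},
    {"x": 0,"y": 0,"z": -25,"rx": 0,"ry": 0,"rz": 0},
    {"x": 0,"y": 0,"z": -50,"rx": 0,"ry": 0,"rz": 0},
    {"x": 0,"y": 0,"z": -80,"rx": 0,"ry": 0,"rz": 0},
    {"x": 0,"y": 0,"z": -110,"rx": 0,"ry": 0,"rz": 0},
    {"x": 0,"y": 0,"z": -130,"rx": 0,"ry": 0,"rz": 0},
    {"x": 0,"y": 0,"z": -140,"rx": 0,"ry": 0,"rz": 0},
    {"x": 0,"y": 0,"z": -140,"rx": 0,"ry": 0,"rz": 0},
    {"x": 0,"y": 0,"z": -140,"rx": 0,"ry": 0,"rz": 0},
  ],
  hand=55,
)

```text
time: 28.65
tool_pos: [0.5581, -0.3425, 0.3184]
tool_rot: [-3.141, 0.001, -0.151]
contact_force: [-0.2, 1.1, -0.2]
opening: 0.0552
grip_force: 0.0
```

```bash
python3 - <<'E'
from h import *
p=marks('scene',['infuser','saucer','shaker','drawer_bay','mug_blue','mug_white'],1,'pics/end.png')
E
```

```text
scene infuser [(0.58, [0.5608, -0.344, 0.0064])]
scene saucer [(0.72, [0.5595, -0.3426, 0.0])]
scene shaker [(0.64, [0.5498, 0.3734, 0.0157])]
scene drawer_bay [(0.74, [0.545, 0.3719, 0.0126])]
scene mug_blue [(0.8, [0.4534, -0.1465, 0.0052])]
scene mug_white [(0.95, [0.4547, 0.0607, 0.006])]
```

View pics/end.png

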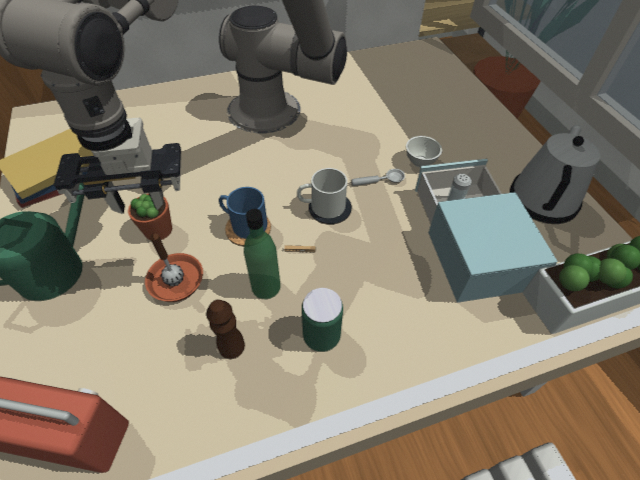

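The infuser stands in the saucer (px 172,272), the shaker stands in the drawer (462,187), and the mugs and drawer haven't moved.

```bash
python3 -c "
from cell import *
print(hand_in())"
```

```text
the job is handed in; nothing more can be done
None
```

I handed the job in at about 29 s of the 69 s limit: the salt shaker stands in the drawer, the infuser was dipped in the blue mug on the cork coaster and now stands in the saucer, and the last picture showed nothing else moved; no verdict came back.

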